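# Hold a spread retaining ring over the spindle groove

## Robot

A 6-joint arm with a two-finger parallel gripper is mounted at the origin on a cart in front of the work surface, level with it; the furniture and walls round the work are solid. World frame = base frame: x ahead of the robot, y to its left, z up, the work surface at z = 0. Lengths are in m, angles in degrees, forces in N, time in s.
With the tool pointing down it reaches from about 0.325 to 0.85 m from the base axis. Payload 15.5 kg.
Tool frame: the origin (TCP) lies midway between the tips of the shut fingers; the grasp point (between the pads) lies 19 mm behind it; z points along the fingers, y is the line along which they close (so a half turn about z gives the same grasp; the last joint's range is limited). The gripper opens to 91 mm and grips with 3 to 60 N. Pads are 32 mm wide; open, the fingers measure 118 mm over their backs; the gripper's body (76 mm by 178 mm) begins 60 mm behind the grasp point.
Start: joints at [69.185, 28.281, 77.091, -0, 74.628, -5.472], TCP at [0.165, 0.603, 0.214] pointing down, gripper open.
Joint ranges: [-166.48, 166.48], [-47.26, 123.95], [12.59, 153.08], [-70.14, 250.14], [6.76, 159.57], [-176.63, 176.63]. Speed limits (degrees/s): [108.29, 108.29, 147.25, 172.46, 172.46, 172.46].

## Interface

Orientations are given as a 3x3 rotation matrix whose columns are the frame's x, y, z axes.
In Python, from bench import ctrl gives the robot as it stands. The module is installed in compiled form; this text tells all that it offers. Calls block until the motion is done:
- ctrl.goto(position, orientation): joint-space move of the TCP to a pose.
- ctrl.move_l(position, vel=0.15, ori=None, contact_N=None): straight line of the TCP; ori=None keeps the orientation; vel is the mean speed in m/s. With contact_N (N) it stops when the force on the tool has changed by that much, and returns True; else False.
- ctrl.movej(angles): joint-space move.
- ctrl.command_gripper(opening): opening from 0.0 (shut) to 1.0 (fully open); the grip force is fixed at half the most; returns when the fingers have stopped.
- ctrl.sleep(seconds).
- ctrl.ik(position, orientation): joint angles nearest the present ones, or None.
- ctrl.read_camera(name): name is "scene" or "top"; returns the picture (420x560x3 uint8, blue, green, red); there is no depth.
- ctrl.camera_params(name): a dict with "fx", "fy", "cx", "cy" (pixels), "D" ([k1, k2, p1, p2, k3] as OpenCV has them; the pictures are not rectified), "pose" (4x4, takes a point from camera to world coordinates). Camera axes: x right, y up, looking along -z (the intrinsics and any distortion apply to the point x, -y, -z); pixel columns grow to the right and rows downward; lengths in m; the calibration is good to about 2 mm. A picture is of the moment at which its call begins. camera_params takes no time and is no camera call.
A pose or a line that the arm cannot do raises ctrl.MotionError and nothing moves.
- ctrl.sign_off(): hands the job in; it is judged then, once.
Readings, each from a call of its own:
- ctrl.current_t(): time.
- ctrl.current_q(): joint angles.
- ctrl.current_dq(): joint speeds.
- ctrl.current_effort(): joint torques, N m.
- ctrl.current_tool_pos(): TCP position.
- ctrl.current_eef_rot(): TCP orientation.
- ctrl.current_contact_force(): force on the tool from outside, world axes, zero at the start.
- ctrl.current_wrist_torque(): the same for the moment, N m.
- ctrl.current_grip_width(): opening from 0.0 (shut) to 1.0 (fully open).
- ctrl.current_grasp_force(): force on a finger pad.
Only numpy, scipy, OpenCV 4.12 (cv2) and the standard library are available. Lean on these libraries where they do the work, as an engineer would, in place of code of your own. Each camera call takes 0.05 s, during which the arm holds its last target. There are 200 camera calls.

## Task

Fit the retaining ring on the wafer spinner as far as the hold: swing the clear guard up and set it down gently on its open stop, then take the red ring pliers, whose tips already stand in the ring's eyes on the blue stand, squeeze them right to their stop so that the ring is spread, and lift it off. Lower the spread ring squarely over the spindle end until it is level with the groove, and finish there still holding: pliers squeezed, ring spread and freely carried by the pliers round the groove, not snapped in and not leaning on the spindle. Leave the other things on the bench where they are.

Things in the scene. Friction and masses are not known exactly. Their poses are not given: they have to be found in the camera images.
- spinner: Wafer spinner fixed on the bench: pale grey base 186 x 184 mm, 50 mm high; origin under its centre on the bench, z up, front panel at -x. The steel spindle stands upright on its origin's axis, under the hinged guard. A dark flange 92 mm wide reaches 60 mm height, a brass sleeve 57 mm wide 72 mm.
- groove (a point): Middle of the ring groove on the spindle axis, 78 mm above the bench; axes as spinner. The groove is 42 mm wide, from 75 to 81 mm height; above it the spindle is 46 mm wide to 85.5 mm, then a cone narrows to 32 mm at 95.5 mm, then a 32 mm pilot ends at 110 mm.
- guard (a joint): Clear hood over the spindle, 172 mm deep, 170 wide, top 130 mm above the bench, 0.35 kg: 0 shut, 1.45 rad open on its stop. It swings up and back about a level hinge along the spinner's y, with light friction; past about 1.15 rad its weight carries it to the stop and keeps it there. Reaching the stop at over 1.3 rad/s is a slam.
- guard_hinge (a point): Middle of the guard's hinge line, 88 mm behind the spindle axis and 56 mm above the bench; its y axis is the hinge line.
- guard_handle (a point): Middle of the guard's black bar handle: round bar 11 mm thick, 110 mm long along the spinner's y, its middle 42 mm off the guard's front face; when shut it lies 128 mm in front of the spindle axis, 116 mm above the bench, that is 216 mm in front of the hinge and 60 mm above it.
- ring_stand: Blue stand fixed on the bench, 255 x 112 mm; origin on the bench below the pliers' pivot, x along the pliers from handles to tips. White ring nest 98 mm ahead, 14 mm high, with a 37 mm round boss 5 mm high inside the ring; a post under the pivot, and a white cross bar 101 mm behind it under the handle ends, top 41 mm.
- pliers: Red-handled ring pliers (0.2 kg) lying level on the stand. Origin in the pivot at the handles' mid-height, 48 mm above the bench at the start; x to the tips, y left, z up. Handles 14 mm high, flat sides, 28 to 116 mm behind the pivot. Jaws reach 70 mm ahead; the tips turn straight down: shoulders to 29.7 mm, footed pins to 36.5 mm below the origin.
- pliers_grip (a point): Where to take the pliers, 45 mm behind the pivot between the handles: there they measure about 54 mm over their outer sides at rest and 38 mm when squeezed to the stop, 34 mm under a hard grip (the sides are then about parallel). Squeezing takes about 15 N on each side, more holds them firmly on the stop screw.
- pliers_left (a joint): Turn of each pliers half: 0 at rest, 0.18 where they meet the stop screw, which gives a little (about 0.21 under 60 N); the tips go from 16 to 41 mm apart. Springs open when let go.
- ring: Dark open spring ring, 30 g, 4 mm thick. Relaxed inner diameter 44 mm (will not pass the spindle); spread fully it passes with 2 mm all round. Origin: centre of the relaxed ring's underside, 14 mm above the bench at the start; x away from the pliers (gap and eyes at -x), z up. Held on the pins only while spread; its middle plane then hangs about 32 mm below the pliers' origin.
- ring_centre (a point): Centre of the spread ring's opening at mid-thickness, 3.5 mm from the ring's origin towards the gap; when spread about 92 mm ahead of the pliers' pivot.
- eye_left (a point): Centre of the ring's left eye (7 mm hole), at mid-thickness; the eyes are 16 mm apart relaxed and 37 to 40 mm apart when spread to the stop.
- eye_right (a point): Centre of the ring's right eye, likewise.
- marker_2: White marker pen with a red cap, 134 mm long, 12 mm thick, a bystander.
- hex_key: Black bent hex key lying on the bench in front of the spinner, 78 x 29 mm, 5 mm thick, a bystander.

How it is judged (in metres and radians):
On the way, in this order (a step that is already met when the one before it is completed fails the run):
1. the guard stands open on its stop (value of joint guard above 1.4 rad), for 0.2 s.
2. the ring is spread on the pliers and lifted clear of the stand (distance between eye_left and eye_right above 0.033 m and z of ring_centre in the frame of ring_stand above 0.045 m), for 0.2 s.
At the end, for the whole second after the job is handed in: Guard on its open stop; pliers gripped and squeezed (over 0.15 rad), ring still spread (eyes over 33 mm apart), within 5 mm of the spindle axis, 3.5 mm of the groove's height and 0.15 rad of level, at rest, touching the spindle with under 3 N; pliers clear of the spinner (value of joint guard above 1.38 rad and horizontal distance between ring_centre and groove below 0.005 m and z of ring_centre in the frame of groove between -0.0035 and 0.0035 m and angle between ring's own z axis and vertical below 0.15 rad and distance between eye_left and eye_right above 0.033 m and value of joint pliers_left above 0.15 rad and contact force between the fingers and pliers above 5 N and contact force between ring and pliers above 2 N and contact force between ring and spinner below 3 N and contact force between pliers and spinner below 1 N and linear speed of ring below 0.02 m/s); the arm keeps its last pose, push and grip.
It fails at once if the guard was slammed onto its stop (value of joint guard above 1.42 rad and velocity of joint guard above 1.3 rad/s).
It fails at once if the ring was forced hard against the spinner (contact force between ring and spinner above 30 N).
It fails at once if a bystander was pushed away (distance of any of marker_2, hex_key from where it was at the start of the episode above 0.02 m).
It also fails if it takes over 58 s, if anything falls off the work surface, if the arm or the gripper's body presses on something with over 40 N, if the wrist force passes 120 N, or if a joint passes its speed limit or range.

## Working session

There is one attempt and no reset: what is moved stays moved. The work goes in short steps, each a Python script; the robot and the scene stay as the last script left them, time stands still between calls to the robot, and variables do not carry over. Pictures are saved under pics/ and viewed, at most 10 in all, crops included, and the job is handed in when it is done.

```bash
mkdir -p pics
python3 - <<'E'
from bench import ctrl
import cv2,numpy as np
np.set_printoptions(precision=4,suppress=True)
for n in("scene","top"):
    cv2.imwrite(f"pics/{n}0.png",cv2.resize(ctrl.read_camera(n),(784,588),interpolation=cv2.INTER_CUBIC)); print(n,ctrl.camera_params(n))
print(ctrl.current_t(),ctrl.current_eef_rot())
E
```

```text
scene {'fx': 512.5465912402555, 'fy': 512.5465912402555, 'cx': 272.3475944287205, 'cy': 219.21296635690038, 'D': array([0.0203, 0.    , 0.    , 0.    , 0.    ]), 'pose': array([[ 0.6512,  0.4292, -0.6259, -0.07  ],
       [-0.7588,  0.3803, -0.5287, -0.3237],
       [ 0.0111,  0.8192,  0.5734,  0.6367],
       [ 0.    ,  0.    ,  0.    ,  1.    ]])}
top {'fx': 506.53599596765804, 'fy': 506.53599596765804, 'cx': 278.95616050348985, 'cy': 203.63779564908936, 'D': array([-0.1709,  0.    ,  0.    ,  0.    ,  0.    ]), 'pose': array([[ 0.1037,  0.9664, -0.235 ,  0.3181],
       [-0.9946,  0.1021, -0.0191,  0.1438],
       [ 0.0055,  0.2357,  0.9718,  0.9685],
       [ 0.    ,  0.    ,  0.    ,  1.    ]])}
0.1 [[-0.9644  0.2646 -0.0003]
 [ 0.2646  0.9644 -0.001 ]
 [ 0.0001 -0.0011 -1.    ]]
```

View pics/scene0.png

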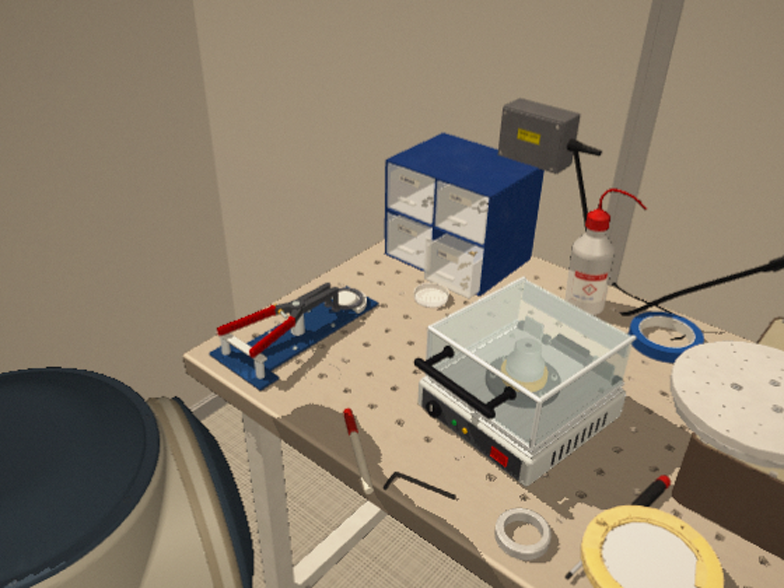

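View pics/top0.png

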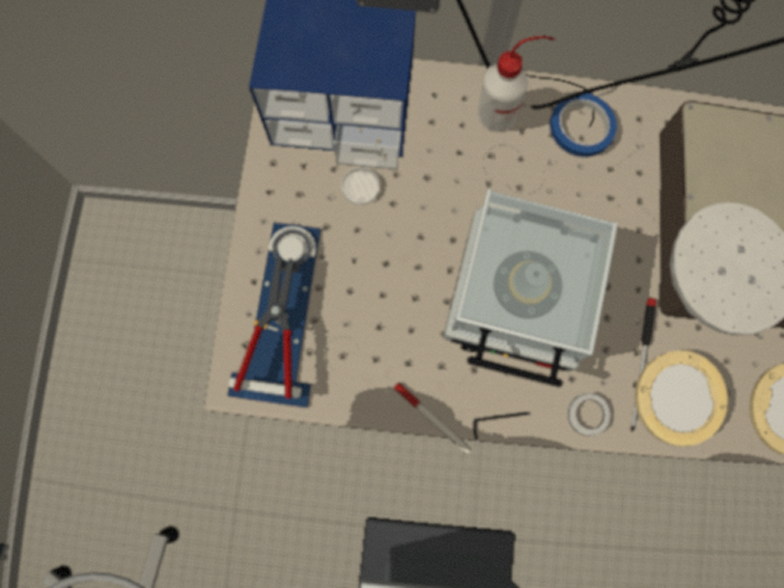

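The top view shows the pliers and stand at about (275,310) and the spinner with its handle at about (515,370). The arm is out of the way. I'll enlarge the parts I need to measure.

```bash
cat > crop.py <<'E'
import cv2,numpy as np
def crop(img,x0,y0,w,h,s,name):
    c=cv2.resize(img[y0:y0+h,x0:x0+w],None,fx=s,fy=s,interpolation=cv2.INTER_CUBIC)
    for k in range(0,w,10):
        x=k*s; cv2.line(c,(x,0),(x,12 if (x0+k)%50==0 else 5),(0,255,0),1)
        if (x0+k)%20==0: cv2.putText(c,str(x0+k),(x,22),0,.35,(0,255,0),1)
    for k in range(0,h,10):
        y=k*s; cv2.line(c,(0,y),(8,y),(0,255,0),1)
        if (y0+k)%20==0: cv2.putText(c,str(y0+k),(9,y+4),0,.35,(0,255,0),1)
    cv2.imwrite(f"pics/{name}.png",c)
E
python3 - <<'E'
from bench import ctrl
from crop import *
t=ctrl.read_camera("top"); s=ctrl.read_camera("scene")
crop(t,310,130,140,150,4,"tsp"); crop(s,290,190,170,160,4,"ssp")
crop(t,150,150,90,150,4,"tpl"); crop(s,140,190,140,90,5,"spl")
E
```

```text
(no output)
```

View pics/tsp.png

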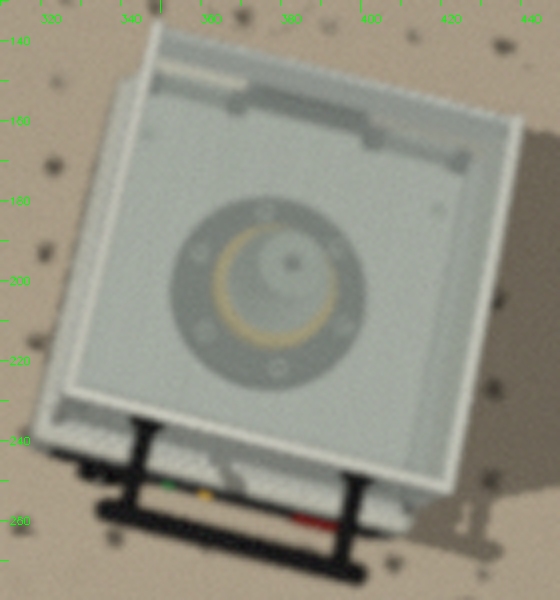

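View pics/ssp.png

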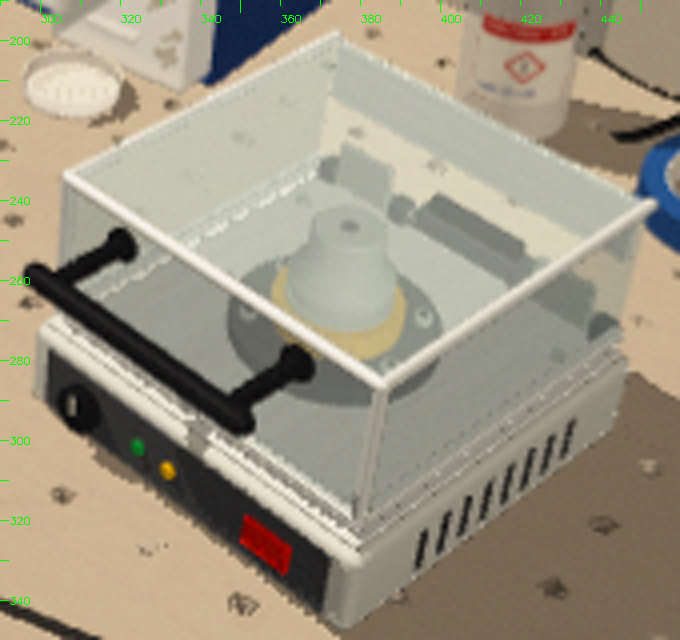

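View pics/tpl.png

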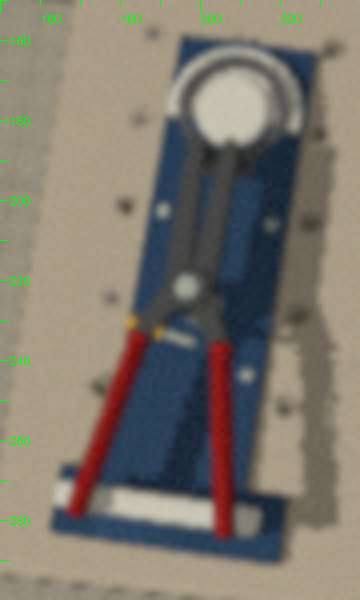

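View pics/spl.png

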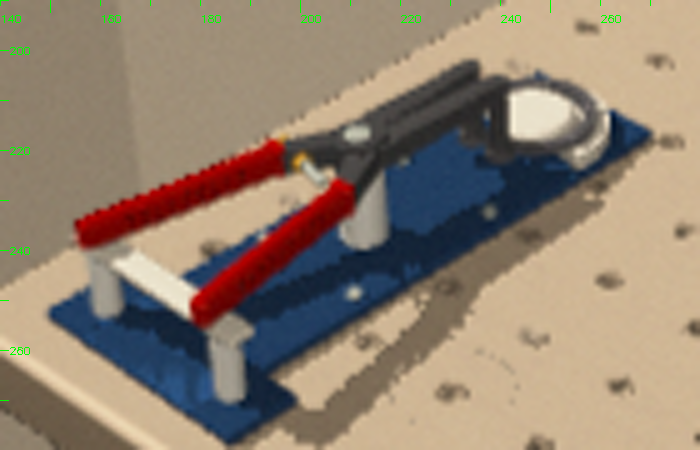

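```bash
cat > fit.py <<'E'
import cv2,numpy as np
from scipy.optimize import least_squares
from bench import ctrl
P={n:ctrl.camera_params(n) for n in("top","scene")}
def proj(n,X):
    p=P[n]; F=np.diag([1,-1,-1.]); R=(p["pose"][:3,:3]@F).T; t=-R@p["pose"][:3,3]
    K=np.array([[p["fx"],0,p["cx"]],[0,p["fy"],p["cy"]],[0,0,1]])
    return cv2.projectPoints(np.array(X,float),cv2.Rodrigues(R)[0],t,K,p["D"])[0].reshape(-1,2)
def full(x0,y0,s,px): return (np.array(px,float)+.5)/s-.5+[x0,y0]
def fit(obs,x0,names):
    def world(v,M):
        M=np.array(M,float); c,s=np.cos(v[2]),np.sin(v[2])
        return np.c_[v[0]+c*M[:,0]-s*M[:,1],v[1]+s*M[:,0]+c*M[:,1],M[:,2]]
    f=lambda v:np.concatenate([(proj(n,world(v,M))-uv).ravel() for n,M,uv in obs(v)])
    r=least_squares(f,x0,loss="soft_l1",f_scale=1.)
    print(names,r.x,"yaw deg",np.degrees(r.x[2])); print(f(r.x).reshape(-1,2).round(1).tolist())
    return r.x
E
python3 - <<'E'
from fit import *
np.set_printoptions(precision=4,suppress=True)
M=[[-.128,.055,.116],[-.128,-.055,.116],[-.086,.085,.13],[-.086,-.085,.13],[.086,.085,.13],[.086,-.085,.13],[0,0,.11]]
T=full(310,130,4,[(97,508),(367,576),(67,388),(450,488),(155,28),(520,120),(292,264)])
S=full(290,190,4,[(28,268),(250,420),(67,177),(382,385),(338,35),(655,203),(350,226)])
o=lambda v:[("top",M+[[0,0,.06]],np.vstack([T,full(310,130,4,[(268,292)])])),("scene",M,S)]
fit(o,[.6,0,-.2],"spinner")
fit(lambda v:o(v)[:1],[.6,0,-.2],"spinner top only"); fit(lambda v:o(v)[1:],[.6,0,-.2],"spinner scene only")
def o2(v):
    h=v[3]; M=[[0,0,.057],[.098,0,.019],[-.116,h,.055],[-.116,-h,.055]]
    return [("top",M,full(150,150,4,[(186,286),(232,108),(74,512),(223,533)])),
            ("scene",M,full(140,190,5,[(357,133),(545,117),(82,228),(200,305)]))]
fit(o2,[.5,.35,-.1,.04],"stand")
fit(lambda v:o2(v)[:1],[.5,.35,-.1,.04],"stand top"); fit(lambda v:o2(v)[1:],[.5,.35,-.1,.04],"stand scene")
E
```

```text
spinner [ 0.5605 -0.0201 -0.1562] yaw deg -8.946833913379637
[[2.5, -0.1], [-2.6, -0.9], [-0.5, 0.4], [0.6, 0.6], [0.2, -1.7], [1.1, -0.5], [0.2, -0.6], [0.7, -0.8], [1.5, 1.9], [-2.9, 0.8], [-1.6, -1.0], [0.0, 0.7], [-1.4, -0.9], [-0.3, 0.4], [-0.4, 0.3]]
spinner top only [ 0.5596 -0.0195 -0.155 ] yaw deg -8.882780510777273
[[2.1, 0.4], [-2.9, -0.5], [-0.8, 0.9], [0.3, 1.0], [-0.3, -1.3], [0.7, -0.2], [-0.2, -0.2], [0.4, -0.4]]
spinner scene only [ 0.5621 -0.0204 -0.1607] yaw deg -9.210196698130597
[[2.2, 1.3], [-2.5, 0.1], [-0.8, -1.5], [0.4, 0.2], [-0.4, -1.2], [0.4, 0.2], [0.2, -0.1]]
stand [ 0.4936  0.3089 -0.0229  0.0345] yaw deg -1.3121096223484632
[[1.0, -2.1], [0.6, -2.1], [0.4, 1.3], [0.5, 1.3], [1.3, -0.8], [-1.6, -2.0], [-1.6, -0.4], [-1.7, -0.4]]
stand top [ 0.4932  0.31   -0.0226  0.0344] yaw deg -1.2963350707722903
[[0.4, -2.0], [-0.0, -2.0], [-0.2, 1.5], [-0.2, 1.4]]
stand scene [ 0.4937  0.305  -0.0265  0.0344] yaw deg -1.5181075310590793
[[2.7, -0.1], [-0.1, -1.3], [-0.4, 0.3], [-0.5, 0.4]]
```

```bash
cat > g.py <<'E'
import numpy as np
from bench import ctrl
SP=np.array([.5605,-.0201]); YAW=np.radians(-9.0)
f=np.array([np.cos(YAW),np.sin(YAW),0]); l=np.array([-f[1],f[0],0]); ez=np.array([0,0,1.])
def sp(x,y,z): return np.r_[SP,0]+f*x+l*y+ez*z
def ori(p,sg): # tool pitch p below level, deg
    p=np.radians(p); d=np.cos(p)*f-np.sin(p)*ez; n=sg*(np.sin(p)*f+np.cos(p)*ez)
    return np.c_[np.cross(n,d),n,d]
A0=np.arctan2(.060,-.216); R=np.hypot(.216,.060)
def bar(th): a=A0-th; return sp(.088+R*np.cos(a),0,.056+R*np.sin(a))
def pose(th,p,sg,back=.014):
    o=ori(p,sg); return bar(th)+o[:,2]*back,o
E
python3 - <<'E'
from g import *
from fit import *
for sg in(1,-1):
  for p0 in (0,20,30,40,50,60,75):
    q=ctrl.ik(*pose(0,p0,sg)); print(sg,p0,None if q is None else np.round(q))
  for th,p in((.7,60),(.7,80),(1.47,70),(1.47,90),(1.47,110),(1.47,130)):
    q=ctrl.ik(*pose(th,p,sg)); print(sg,th,p,None if q is None else np.round(q))
def o2(v):
    h=v[3]; M=[[0,0,.057],[.098,0,.019],[v[4],h,.055],[v[4],-h,.055]]
    return [("top",M,full(150,150,4,[(186,286),(232,108),(74,512),(223,533)])),
            ("scene",M,full(140,190,5,[(357,133),(545,117),(82,228),(200,305)]))]
fit(o2,[.5,.35,-.1,.04,-.11],"stand")
E
```

```text
1 0 None
1 20 None
1 30 None
1 40 None
1 50 None
1 60 [ -7.  22. 136. 187.   8. 175.]
1 75 [ -8.  20. 123.  -1.  23.   2.]
1 0.7 60 [ -8.   9. 114.  -2.  26.   3.]
1 0.7 80 [-8. 15. 98. -0. 57.  1.]
1 1.47 70 [-8. 22. 83. -0. 55.  1.]
1 1.47 90 [-8. 31. 64. -0. 85.  1.]
1 1.47 110 [ -8.  43.  44.   0. 113.   1.]
1 1.47 130 [ -8.  57.  22.   1. 141.   1.]
-1 0 None
-1 20 None
-1 30 None
-1 40 None
-1 50 [ -7.  32. 146. 182.  37.  -0.]
-1 60 [ -7.  22. 136. 187.   8.  -5.]
-1 75 None
-1 0.7 60 None
-1 0.7 80 None
-1 1.47 70 None
-1 1.47 90 None
-1 1.47 110 None
-1 1.47 130 None
stand [ 0.48968435  0.30864181 -0.02698629  0.03452414 -0.10964676] yaw deg -1.5462007438660272
[[0.8, -0.0], [0.6, -0.2], [0.6, -0.1], [0.7, 0.0], [-0.1, 0.1], [-2.6, -1.1], [-0.6, -1.1], [-0.7, -1.0]]
```

Run:
```python
from g import *
P,o=pose(0,75,1)
ctrl.goto(P-o[:,2]*.11,o); ctrl.command_gripper(.31)
print(ctrl.move_l(P,.12,contact_N=8), ctrl.current_tool_pos()-P)
ctrl.command_gripper(0); print(ctrl.current_grip_width(),ctrl.current_grasp_force(),ctrl.current_contact_force(),ctrl.current_t())
ok=ctrl.current_grip_width()
if .08<ok<.17:
    for th in np.linspace(.12,.72,6):
        P,o=pose(th,75+14*th,1); ctrl.move_l(P,.12,ori=o)
        print(round(th,2),ctrl.current_contact_force().round(1),round(ctrl.current_grip_width(),3))
    import cv2; cv2.imwrite("pics/a.png",ctrl.read_camera("scene"))
print(ctrl.current_t())
```

```text
False [6.92970802e-05 8.76730038e-07 3.83481136e-04]
0.11281889506189884 30.00142514705658 [-3.77200539 -0.57651763  7.60738092] 5.025
0.12 [-1.5  0.4 -0.7] 0.113
0.24 [-4.6  0.7  0.1] 0.114
0.36 [-9.3  2.6  4.7] 0.111
0.48 [-13.1   0.6  10.4] 0.112
0.6 [-11.6   0.5  12. ] 0.115
0.72 [-8.5  0.7 11.4] 0.112
7.325
```

View pics/a.png

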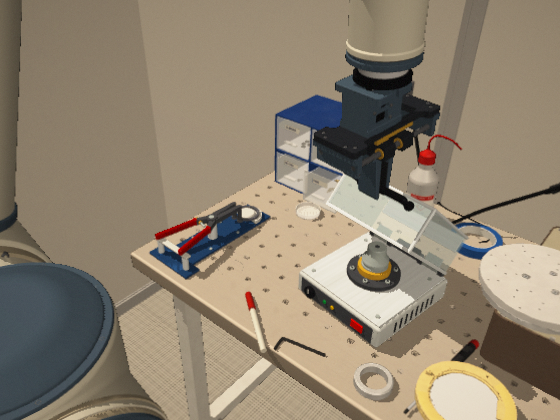

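The guard is about half open and the handle is firmly held. I'll carry on to the stop.

Run:
```python
from g import *
for th,v in [(t,.12) for t in np.linspace(.84,1.32,5)]+[(1.40,.06),(1.44,.04),(1.46,.03)]:
    P,o=pose(th,75+14*th,1); c=ctrl.move_l(P,v,ori=o,contact_N=25 if th>1.35 else None)
    print(round(th,2),c,ctrl.current_contact_force().round(1))
ctrl.command_gripper(.4); ctrl.sleep(.3)
p=ctrl.current_tool_pos(); o=ctrl.current_eef_rot()
ctrl.move_l(p-o[:,2]*.10,.15)
import cv2; cv2.imwrite("pics/b.png",ctrl.read_camera("scene"))
print(ctrl.current_t())
```

```text
0.84 False [-6.   1.  10.7]
0.96 False [-4.3 -0.5  9.9]
1.08 False [-2.2  0.1  8.7]
1.2 False [-1.1 -0.5  8.5]
1.32 False [-1.1 -0.3  6.6]
1.4 False [ 0.6 -0.9  3.6]
1.44 False [-0.6 -1.1 -0.2]
1.46 True [-4.3  0.1 10.5]
11.95
```

View pics/b.png

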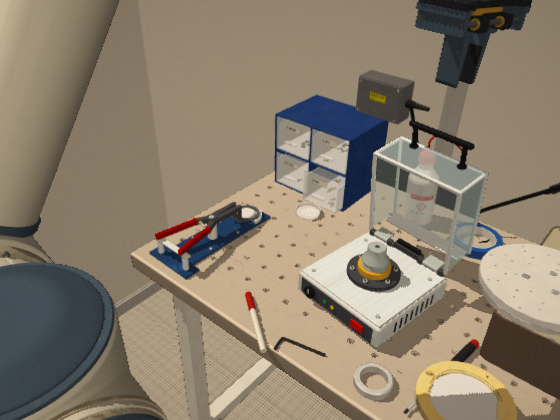

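The guard stands open and clear of the hand. Next, the pliers.

```bash
cat > pl.py <<'E'
import numpy as np
from bench import ctrl
def down(yaw,sg):  # tool down, fingers closing across the pliers' y
    c,s=np.cos(yaw),np.sin(yaw); y=sg*np.array([-s,c,0]); z=np.array([0,0,-1.])
    return np.c_[np.cross(y,z),y,z]
E
python3 - <<'E'
from pl import *
pv=np.array([.4897,.3086]); yw=-.027
G=pv-.045*np.array([np.cos(yw),np.sin(yw)])
sol=[]
for sg in(1,-1):
    q=ctrl.ik(np.r_[G,.18],down(yw,sg)); print(sg,None if q is None else np.round(q)); 
    q2=ctrl.ik(np.r_[.425,0,.2],down(-.15,sg)); print(None if q2 is None else np.round(q2))
    if q is not None and q2 is not None: sol.append((np.abs(np.array(q)[5]),sg))
sg=min(sol)[1]; o=down(yw,sg)
ctrl.goto(np.r_[.45,.1,.36],o); ctrl.goto(np.r_[G,.16],o); ctrl.command_gripper(1.0)
print(ctrl.move_l(np.r_[G,.029],.1,contact_N=8), ctrl.current_tool_pos(),ctrl.current_contact_force())
ctrl.command_gripper(0); ctrl.sleep(.2)
print(sg,ctrl.current_grip_width()*91,ctrl.current_grasp_force(),ctrl.current_contact_force(),ctrl.current_t())
from crop import *
crop(ctrl.read_camera("scene"),120,150,150,110,5,"c")
E
```

```text
1 [ 29.  24.  91.  -0.  65. -60.]
[ -8.  13. 105.  -0.  62. -89.]
-1 [ 29.  24.  91.  -0.  65. 120.]
[ -8.  13. 105.  -0.  62.  91.]
False [0.44506352 0.3099974  0.02951077] [0.0818719  0.5121925  0.17244265]
1 36.55307039937838 29.967230558395386 [0.18048869 0.54042151 0.99495724] 17.9083
```

View pics/c.png

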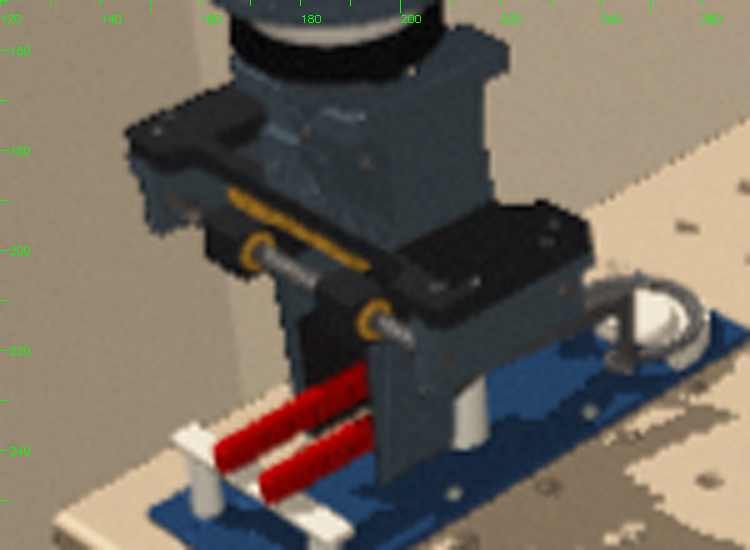

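Squeezed to the stop (36.6 mm wide), ring apparently spread. I'll lift it and carry it to a hover above the spindle, then measure.

Run:
```python
from pl import *
from g import SP
from crop import *
p=ctrl.current_tool_pos(); o=ctrl.current_eef_rot()
ctrl.move_l(p+[0,0,.03],.04); ctrl.move_l(p+[0,0,.16],.12); ctrl.sleep(.2)
print(ctrl.current_grip_width()*91,ctrl.current_contact_force())
yw=-.15; d=np.array([np.cos(yw),np.sin(yw)])
T=np.r_[SP-.137*d,.19]; ctrl.goto(T,down(yw,1)); ctrl.sleep(.3)
print(ctrl.current_tool_pos()-T,ctrl.current_grip_width()*91,ctrl.current_t())
t=ctrl.read_camera("top");s=ctrl.read_camera("scene")
cv2.imwrite("t.png",t);cv2.imwrite("s.png",s)
a=cv2.resize(t[140:240,330:430],None,fx=4,fy=4,interpolation=cv2.INTER_CUBIC)
b=cv2.resize(s[180:280,310:410],None,fx=4,fy=4,interpolation=cv2.INTER_CUBIC)
cv2.imwrite("pics/d.png",np.hstack([a,b]))
```

```text
36.60696325286365 [-0.41389992 -0.23972313 -2.757508  ]
[ 1.70489293e-04  5.51073218e-04 -4.87594372e-05] 36.32063903809555 21.775
```

View pics/d.png

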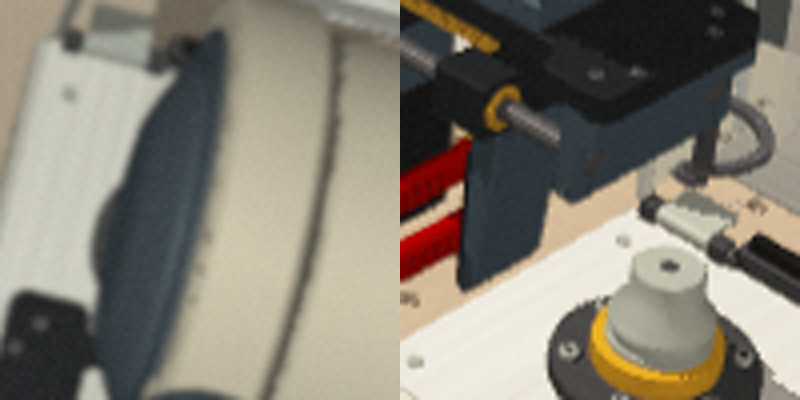

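The top view is blocked by the arm, and the gripper hides half the ring in the scene view. The ring hangs spread on the pins, with its right-hand part at about crop (740,140). That was my tenth picture, so I'll centre the rest by light touches on the pilot.

Run:
```python
from pl import *
np.set_printoptions(precision=4,suppress=True)
yw=-.15; d=np.array([np.cos(yw),np.sin(yw),0]); l=np.array([-d[1],d[0],0])
C=ctrl.current_tool_pos(); F=lambda:ctrl.current_contact_force()
C[2]=.135; print("desc",ctrl.move_l(C,.08,contact_N=6),F())
C[2]=.117; print("desc",ctrl.move_l(C,.03,contact_N=3),ctrl.current_tool_pos(),F())
ctrl.sleep(.2)
for nm,u in(("+y",l),("-y",-l),("-x",-d)):
    c=ctrl.move_l(C+u*.014,.012,contact_N=2.0); p=ctrl.current_tool_pos()
    print(nm,c,(p-C)@u,F()); ctrl.move_l(C,.05); ctrl.sleep(.1)
print(ctrl.current_grip_width()*91,ctrl.current_t(),C)
```

```text
desc False [ 0.1568  0.0271 -2.0616]
desc False [0.4251 0.0007 0.117 ] [-0.0137  0.1232 -1.3865]
+y True 0.007943648654739297 [ 0.0575 -0.6777 -1.5028]
-y True 0.01074078075205443 [-0.5001  1.4251 -1.8289]
-x False 0.013711596948754253 [ 1.5319 -1.1253 -1.168 ]
36.69146289114559 27.95 [0.4251 0.0007 0.117 ]
```

Run:
```python
from pl import *
np.set_printoptions(precision=4,suppress=True)
yw=-.15; d=np.array([np.cos(yw),np.sin(yw),0]); l=np.array([-d[1],d[0],0])
C=np.array([.4251,.0007,.117])-.0014*l-.004*d; F=lambda:ctrl.current_contact_force()
ctrl.move_l(C,.03); ctrl.sleep(.2); print(F())
for nm,u,x0 in(("-x",-d,.005),("+y",l,.005),("-y",-l,.005)):
    ctrl.move_l(C+u*x0,.03); ctrl.sleep(.15); f0=F()
    while x0<.0135:
        x0+=.0007; ctrl.move_l(C+u*x0,.012); ctrl.sleep(.05); g=(F()-f0)@u
        print(nm,round(x0*1e3,1),round(g,2),end="; ")
        if g<-2: break
    print(); ctrl.move_l(C,.05); ctrl.sleep(.1)
print(ctrl.current_grip_width()*91,ctrl.current_t(),C)
```

```text
[ 0.0438  0.5366 -2.7474]
-x 5.7 1.58; -x 6.4 1.33; -x 7.1 0.85; -x 7.8 1.77; -x 8.5 1.35; -x 9.2 0.61; -x 9.9 -0.65; -x 10.6 -2.53; 
+y 5.7 0.46; +y 6.4 -0.89; +y 7.1 -0.3; +y 7.8 0.57; +y 8.5 0.5; +y 9.2 0.37; +y 9.9 1.05; +y 10.6 -1.4; +y 11.3 -1.17; +y 12.0 -3.39; 
-y 5.7 0.32; -y 6.4 1.14; -y 7.1 1.09; -y 7.8 0.02; -y 8.5 0.11; -y 9.2 0.69; -y 9.9 -0.32; -y 10.6 -0.74; -y 11.3 -2.24; 
36.68557991616991 39.3667 [ 0.4209 -0.0001  0.117 ]
```

Run:
```python
from pl import *
np.set_printoptions(precision=4,suppress=True)
C=np.array([.4209,-.0001,.0915]); F=lambda:np.mean([(ctrl.sleep(.02),ctrl.current_contact_force())[1] for _ in range(15)],0)
print(F()); print(ctrl.move_l(C,.012,contact_N=5),ctrl.current_tool_pos())
ctrl.sleep(.3); print(F(),ctrl.current_wrist_torque(),ctrl.current_grip_width()*91,ctrl.current_grasp_force(),ctrl.current_t())
import cv2; cv2.imwrite("pics/final.png",ctrl.read_camera("scene"))
```

```text
[ 0.2172  0.055  -2.0191]
False [ 0.4209 -0.0001  0.0915]
[ 0.0368  0.1114 -2.0443] [-0.0131  0.0376  0.0285] 36.62760686672455 29.965312778949738 42.4417
```

The mean force hasn't changed: the hand carries only the weight of the pliers and ring (about 2 N), with no contact on the spindle. The squeeze is holding too, so I'm handing in.

```bash
python3 -c "
from bench import ctrl
print(ctrl.sign_off())"
```

```text
the job is handed in; nothing more can be done
None
```

I handed the job in at about 42 s of the 58 s allowed: guard set down on its open stop, and the spread ring held by the squeezed pliers around the groove, with no contact force measured. The ring's final height and centring come from arm position and light touches on the spindle, because my ten pictures were used up; no verdict came back.

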